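# Pull-proof the guide posts of a paper press board

## Task

Before the press board is used, prove its three guide posts one after another, from the robot's left to its right: take the wooden knob and pull straight up with slowly rising force until it stands at about 16 newtons, hold that for about a second without ever going beyond 25, and let the post settle home again. One post is worn and will come out instead of holding: lift it clear and stand it upright in the red tray, setting it down gently (at once or after the others), and leave the two sound ones fully seated. Do not disturb the other things on the bench.

Things in the scene. Friction and masses are not known exactly. Their poses are not given: they have to be found in the camera images.
- knob_a (a point): Centre of a guide post's wooden knob, on its axis, 117 mm above the foot's underside, 89 mm above the board's top when seated; z up the post. Post: steel foot 48 mm across, 28 mm long, hidden in the socket (the worn one's is 33 mm across); brass flange 76 mm across, 10 mm thick, on the board; steel shaft 20 mm across; round upright wooden knob 40 mm across, 44 mm tall, its top 139 mm above the foot's underside; 0.28 to 0.42 kg
- knob_b (a point): Centre of a guide post's wooden knob, on its axis, 117 mm above the foot's underside, 89 mm above the board's top when seated; z up the post. Same build as knob_a's post. Which post stands in which socket changes every time; the worn one cannot be told by sight while it is seated
- knob_c (a point): Centre of a guide post's wooden knob, on its axis, 117 mm above the foot's underside, 89 mm above the board's top when seated; z up the post. Same build as knob_a's post. Which post stands in which socket changes every time; the worn one cannot be told by sight while it is seated
- board_hole0 (a point): Mouth of the left socket (round blind hole, 53 mm wide, 32 mm deep) on its axis, level with the board's top, 45 mm above the bench. 0, 1, 2 run from the robot's left (+y) to its right, 130 mm apart. A sound post lifts freely by 1.5 mm (own weight, 3 to 4 N), then its bead meets a sprung catch: nothing more below 6 N, then evenly 1 mm for every 0.65 to 2.2 N (differs by socket): 4 to 16 mm more at 16 N
- board_hole1 (a point): Mouth of the middle socket (round blind hole, 53 mm wide, 32 mm deep) on its axis, level with the board's top, 45 mm above the bench. 0, 1, 2 run from the robot's left (+y) to its right, 130 mm apart. When the pull is eased a sound post goes home by itself; beyond 25 N its catch is damaged
- board_hole2 (a point): Mouth of the right socket (round blind hole, 53 mm wide, 32 mm deep) on its axis, level with the board's top, 45 mm above the bench. 0, 1, 2 run from the robot's left (+y) to its right, 130 mm apart. The worn post passes its catch: it lifts out by its own weight (3 to 4 N); it is clear of the board 28 mm up
- board: wooden press board, 200 (x) x 420 (y) x 45 mm, fixed to the bench, its three sockets in a line along its y axis through the middle; origin at the centre of its underside, x away from the robot, z up; turned by up to 0.25 rad
- tray: open red tray fixed on the bench left of the board, outside 170 x 170 x 30 mm, walls and floor 5 mm thick; origin at the centre of its underside, z up, walls along its x and y
- tweezers: steel tweezers, 120 x 20 x 6 mm, lying on the press board beyond the posts; origin at the centre of the underside
- straightedge: pale wooden straightedge, 160 x 18 x 8 mm, lying on the press board on the robot's side of the posts; origin at the centre of the underside
- stick_jar: glass jar, 72 mm across, 90 mm tall, with two bamboo sticks that rise to 200 mm, on the bench beyond the board; origin at the centre of its underside
- weight: dark iron weight with a small knob, 90 mm across, 80 mm tall, beyond the board; origin at the centre of its underside
- tamping_block: dark wooden block, 60 x 130 x 45 mm, at the far left of the bench; origin at the centre of its underside
- brush: hand brush lying on the bench to the right of the board; origin at the middle of its underside
- size_jar: closed jar with a white cap, 76 mm across, 100 mm tall, right of the board; origin at the centre of its underside
Mind the look-alikes: they are no part of the job. Leave any blue, orange or pink look-alike of the part that bears knob_b alone.

How it is judged:
On the way, in this order (a step that is already met when the one before it is completed fails the run):
1. the post in the left socket is pulled up: either its catch carries at least 8.5 N (a pull of about 12 N with the post's weight) or the post has come 12 mm up, for 0.3 s (((horizontal distance between knob_a and board_hole0 below 0.012 m and (z of knob_a in the frame of board above 0.135 m and contact force between post_a and board above 8.5 N)) or (horizontal distance between knob_a and board_hole0 below 0.03 m and z of knob_a in the frame of board above 0.146 m) or (horizontal distance between knob_b and board_hole0 below 0.012 m and (z of knob_b in the frame of board above 0.135 m and contact force between post_b and board above 8.5 N)) or (horizontal distance between knob_b and board_hole0 below 0.03 m and z of knob_b in the frame of board above 0.146 m) or (horizontal distance between knob_c and board_hole0 below 0.012 m and (z of knob_c in the frame of board above 0.135 m and contact force between post_c and board above 8.5 N)) or (horizontal distance between knob_c and board_hole0 below 0.03 m and z of knob_c in the frame of board above 0.146 m))), for 0.3 s.
2. the post in the middle socket is pulled up: either its catch carries at least 8.5 N (a pull of about 12 N with the post's weight) or the post has come 12 mm up, for 0.3 s (((horizontal distance between knob_a and board_hole1 below 0.012 m and (z of knob_a in the frame of board above 0.135 m and contact force between post_a and board above 8.5 N)) or (horizontal distance between knob_a and board_hole1 below 0.03 m and z of knob_a in the frame of board above 0.146 m) or (horizontal distance between knob_b and board_hole1 below 0.012 m and (z of knob_b in the frame of board above 0.135 m and contact force between post_b and board above 8.5 N)) or (horizontal distance between knob_b and board_hole1 below 0.03 m and z of knob_b in the frame of board above 0.146 m) or (horizontal distance between knob_c and board_hole1 below 0.012 m and (z of knob_c in the frame of board above 0.135 m and contact force between post_c and board above 8.5 N)) or (horizontal distance between knob_c and board_hole1 below 0.03 m and z of knob_c in the frame of board above 0.146 m))), for 0.3 s.
3. the post in the right socket is pulled up: either its catch carries at least 8.5 N (a pull of about 12 N with the post's weight) or the post has come 12 mm up, for 0.3 s (((horizontal distance between knob_a and board_hole2 below 0.012 m and (z of knob_a in the frame of board above 0.135 m and contact force between post_a and board above 8.5 N)) or (horizontal distance between knob_a and board_hole2 below 0.03 m and z of knob_a in the frame of board above 0.146 m) or (horizontal distance between knob_b and board_hole2 below 0.012 m and (z of knob_b in the frame of board above 0.135 m and contact force between post_b and board above 8.5 N)) or (horizontal distance between knob_b and board_hole2 below 0.03 m and z of knob_b in the frame of board above 0.146 m) or (horizontal distance between knob_c and board_hole2 below 0.012 m and (z of knob_c in the frame of board above 0.135 m and contact force between post_c and board above 8.5 N)) or (horizontal distance between knob_c and board_hole2 below 0.03 m and z of knob_c in the frame of board above 0.146 m))), for 0.3 s.
At the end, for the whole second after the job is handed in: The worn post stands upright (within 0.12 rad) and still on the floor of the red tray, its axis at most 65 mm from the tray's middle along each of the tray's sides; both other posts are fully seated in sockets (within 2 mm) ((((x of knob_a in the frame of tray between -0.065 and 0.065 m and y of knob_a in the frame of tray between -0.065 and 0.065 m and angle between knob_a's own z axis and vertical below 0.12 rad and z of knob_a in the frame of tray below 0.127 m and linear speed of post_a below 0.03 m/s) and (z of knob_b in the frame of board below 0.136 m and (horizontal distance between knob_b and board_hole0 below 0.006 m or horizontal distance between knob_b and board_hole1 below 0.006 m or horizontal distance between knob_b and board_hole2 below 0.006 m)) and (z of knob_c in the frame of board below 0.136 m and (horizontal distance between knob_c and board_hole0 below 0.006 m or horizontal distance between knob_c and board_hole1 below 0.006 m or horizontal distance between knob_c and board_hole2 below 0.006 m))) or ((x of knob_b in the frame of tray between -0.065 and 0.065 m and y of knob_b in the frame of tray between -0.065 and 0.065 m and angle between knob_b's own z axis and vertical below 0.12 rad and z of knob_b in the frame of tray below 0.127 m and linear speed of post_b below 0.03 m/s) and (z of knob_a in the frame of board below 0.136 m and (horizontal distance between knob_a and board_hole0 below 0.006 m or horizontal distance between knob_a and board_hole1 below 0.006 m or horizontal distance between knob_a and board_hole2 below 0.006 m)) and (z of knob_c in the frame of board below 0.136 m and (horizontal distance between knob_c and board_hole0 below 0.006 m or horizontal distance between knob_c and board_hole1 below 0.006 m or horizontal distance between knob_c and board_hole2 below 0.006 m))) or ((x of knob_c in the frame of tray between -0.065 and 0.065 m and y of knob_c in the frame of tray between -0.065 and 0.065 m and angle between knob_c's own z axis and vertical below 0.12 rad and z of knob_c in the frame of tray below 0.127 m and linear speed of post_c below 0.03 m/s) and (z of knob_a in the frame of board below 0.136 m and (horizontal distance between knob_a and board_hole0 below 0.006 m or horizontal distance between knob_a and board_hole1 below 0.006 m or horizontal distance between knob_a and board_hole2 below 0.006 m)) and (z of knob_b in the frame of board below 0.136 m and (horizontal distance between knob_b and board_hole0 below 0.006 m or horizontal distance between knob_b and board_hole1 below 0.006 m or horizontal distance between knob_b and board_hole2 below 0.006 m))))); the robot touches nothing.
It fails at once if a catch is loaded with more than 22 N (a pull of about 25 N or more, the post's weight included) ((z of knob_a in the frame of board above 0.135 m and contact force between post_a and board above 22 N) or (z of knob_b in the frame of board above 0.135 m and contact force between post_b and board above 22 N) or (z of knob_c in the frame of board above 0.135 m and contact force between post_c and board above 22 N)).
It fails at once if a post is tipped over (more than 0.7 rad) (angle between any of knob_a, knob_b, knob_c's own z axis and vertical above 0.7 rad).
It fails at once if a post is dropped or thrown into the tray (faster than 0.6 m/s just above its floor) ((x of knob_a in the frame of tray between -0.065 and 0.065 m and y of knob_a in the frame of tray between -0.065 and 0.065 m and z of knob_a in the frame of tray below 0.152 m and linear speed of post_a above 0.6 m/s) or (x of knob_b in the frame of tray between -0.065 and 0.065 m and y of knob_b in the frame of tray between -0.065 and 0.065 m and z of knob_b in the frame of tray below 0.152 m and linear speed of post_b above 0.6 m/s) or (x of knob_c in the frame of tray between -0.065 and 0.065 m and y of knob_c in the frame of tray between -0.065 and 0.065 m and z of knob_c in the frame of tray below 0.152 m and linear speed of post_c above 0.6 m/s)).
It fails at once if another thing is moved by more than 25 mm (distance of any of tweezers, straightedge, stick_jar, weight, tamping_block, brush, size_jar from where it was at the start of the episode above 0.025 m).
It also fails if it takes over 72 s, if anything falls off the work surface, if the arm or the gripper's body presses on something with over 40 N, if the wrist force passes 120 N, or if a joint passes its speed limit or range.

## Robot

A 6-joint arm with a two-finger parallel gripper is mounted at the origin on the work surface. World frame = base frame: x ahead of the robot, y to its left, z up, the work surface at z = 0. Lengths are in m, angles in rad, forces in N, time in s.
With the tool pointing down it reaches from about 0.4 to 0.825 m from the base axis. Payload 7 kg.
Tool frame: the origin (TCP) lies between the finger pads; the fingertips stand 8 mm ahead of it and the grasp point (between the pads) lies 11 mm behind it (arm.finger_overhang is the distance from the TCP to the fingertips, in m); z points along the fingers, y is the line along which they close (so a half turn about z gives the same grasp; the last joint's range is limited). The gripper opens to 88 mm and grips with 3 to 60 N. Pads are 19 mm wide; open, the fingers measure 130 mm over their backs; the gripper's body (78 mm by 193 mm) begins 47 mm behind the grasp point.
Start: joints at [-0.915, 0.359, 0.012, 0, -1.224, -0.288], TCP at [0.243, -0.63, 0.235] pointing down, gripper open.
Joint ranges: [-3.07, 3.07], [-1.43, 2.12], [-1.02, 1.25], [-3.03, 1.67], [-3.05, -0], [-3.03, 3.03]. Speed limits (rad/s): [2.39, 2.39, 3.01, 3.14, 3.14, 3.14].

## Interface

Orientations are given as [roll, pitch, yaw] about the fixed x, y, z axes, in that order (R = Rz(yaw) Ry(pitch) Rx(roll)).
In Python, from station import arm gives the robot as it stands.
- The arm moves only by the tool move_arm, never from a script. Its argument "rows" is text: rows parted by semicolons, each of 7 numbers parted by spaces: the turn, a rotation vector about the tool's x, y, z in degrees, then the shift along the tool's x, y, z in m, then the finger opening in m, from 0 to 0.0876. A call has 1 to 8 rows; each row shifts and turns the commanded pose from where the row before left it, along the tool's axes as they then stand; what a row does not reach is not made up. A row lasts 1/8 s, in which the tool goes at most 62.5 mm and 10.7 degrees, less where a joint would pass 70% of its speed; a pose out of reach is approached as far as the arm can. A call is refused whole if a number of a shift passes 0.0625 or a number of a turn 10.7, either way. A call with a gripper value outside its range is refused whole. The fingers move at their own pace and stop on an object; "squeeze" is the grip in N (left out, the last holds). Time passes only in rows, so rows that do not move let the fingers close. It gives the time, the measured TCP pose, the force, the opening and the grip force at its end, in the units of the state.
- arm.get_state(): the state, without advancing time (a new reading comes with each control period).
- arm.grab_frame(name): name is "scene" or "side" or "wrist"; returns (picture, depth): 400x640x3 uint8, blue, green, red; 400x640 float32, m along the optical axis (not along the pixel's ray), 0 where there is no reading.
- arm.camera_model(name): a dict with "mtx" (3x3 intrinsics, pixels), "k1" (the pictures are not rectified: a ray, as slopes to the right and down, at radius r is drawn at 1 + k1 r^2 times it, then the intrinsics apply), "camera_from_world" (4x4, takes a point from world to camera coordinates); the wrist camera has in their place "mount" (4x4, takes a point from camera to tool coordinates, whose origin is the TCP and whose axes are the flange's). Camera axes: x right, y down, z forward; pixel columns grow to the right and rows downward; lengths in m; the calibration is good to about 2 mm. A picture is of the moment at which its call begins: read the wrist's pose just before it. camera_model takes no time and is no camera call.
- arm.job_done(): hands the job in; it is judged then, once.
The state is a dict: "t": time; "q": joint angles; "qd": joint speeds; "joint_efforts": joint torques, N m; "eef_pos": TCP position; "ee_rot": TCP orientation; "force": force on the tool from outside, world axes, zero at the start; "moment": the same for the moment, N m; "width": finger opening in m; "gripper_force": force on a finger pad.
Only numpy, scipy, OpenCV 4.12 (cv2) and the standard library are available. Lean on these libraries where they do the work, as an engineer would, in place of code of your own. Each camera call takes 0.05 s, during which the arm holds its last target. There are 200 camera calls.

## Working session

There is one attempt and no reset: what is moved stays moved. The work goes in short steps, Python scripts to look and compute and a tool call to move; the robot and the scene stay as the last step left them, time stands still between calls to the robot, and variables do not carry over. Pictures are saved under pics/ and viewed, at most 10 in all, crops included, and the job is handed in when it is done.

Besides the shell and the picture viewer there is one more tool, called as name(argument=value, ...) on one line, values as JSON. move_arm: Moves the arm, as the interface text tells. Its arguments: {"type":"object","properties":{"rows":{"type":"string"},"squeeze":{"type":"number"}},"required":["rows"]}

```bash
ls; mkdir -p pics; python3 - <<'E'
from station import arm
import cv2,numpy as np
s=arm.get_state();print({k:np.round(v,3) for k,v in s.items()})
a=[]
for n in("scene","side"):
    im,d=arm.grab_frame(n);cv2.imwrite(f"pics/{n}0.png",im);np.save(f"pics/{n}0.npy",d)
    m=arm.camera_model(n);print(n,m)
print(arm.camera_model("wrist"))
E
```

```text
pics
{'t': np.float64(0.0), 'q': array([-0.915,  0.359,  0.011, -0.   , -1.224, -0.288]), 'qd': array([ 0.   , -0.001, -0.001,  0.   , -0.001,  0.001]), 'joint_efforts': array([ 0.0000e+00, -5.8272e+01,  2.9306e+01,  6.9980e+00,  7.0000e-03,
       -0.0000e+00]), 'eef_pos': array([ 0.243, -0.629,  0.234]), 'ee_rot': array([ 3.14 , -0.   , -2.774]), 'force': array([ 0.597,  0.532, -0.044]), 'moment': array([ 0.08 ,  0.045, -0.018]), 'gripper_force': np.float64(0.0), 'width': np.float64(0.088)}
scene {'mtx': array([[500.41320649,   0.        , 321.5935524 ],
       [  0.        , 500.41320649, 196.12663833],
       [  0.        ,   0.        ,   1.        ]]), 'k1': -0.031207229877643097, 'camera_from_world': array([[ 0.57409496,  0.81866682, -0.01412879, -0.26361959],
       [ 0.55314737, -0.40050498, -0.73049555, -0.25030221],
       [-0.60369112,  0.41155851, -0.68277129,  1.68804109],
       [ 0.        ,  0.        ,  0.        ,  1.        ]])}
side {'mtx': array([[471.73833287,   0.        , 327.88022481],
       [  0.        , 471.73833287, 207.41119016],
       [  0.        , 
[... 167 characters left out ...]
056162, -0.7751671 ,  0.31720881],
       [ 0.42714898, -0.64687758, -0.6317382 ,  1.12999113],
       [ 0.        ,  0.        ,  0.        ,  1.        ]])}
{'mtx': array([[324.12045734,   0.        , 319.99046714],
       [  0.        , 324.12045734, 199.4362821 ],
       [  0.        ,   0.        ,   1.        ]]), 'k1': -0.05154194895894397, 'mount': array([[ 4.81535087e-04, -9.58296658e-01, -2.85774882e-01,
         7.76031067e-02],
       [ 9.99999358e-01,  1.68216751e-04,  1.12092856e-03,
         1.10960332e-03],
       [-1.02610997e-03, -2.85775239e-01,  9.58296123e-01,
        -1.50214305e-01],
       [ 0.00000000e+00,  0.00000000e+00,  0.00000000e+00,
         1.00000000e+00]])}
```

View pics/scene0.png

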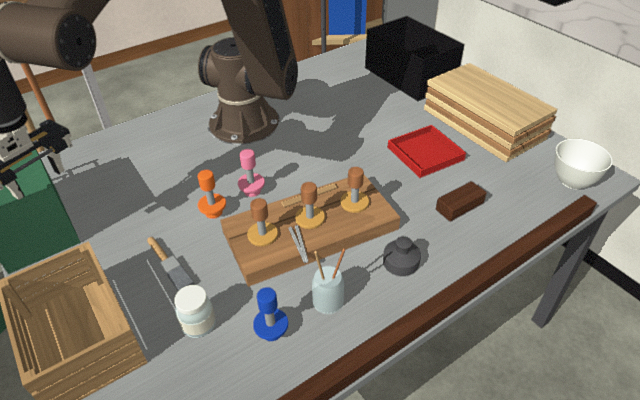

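View pics/side0.png

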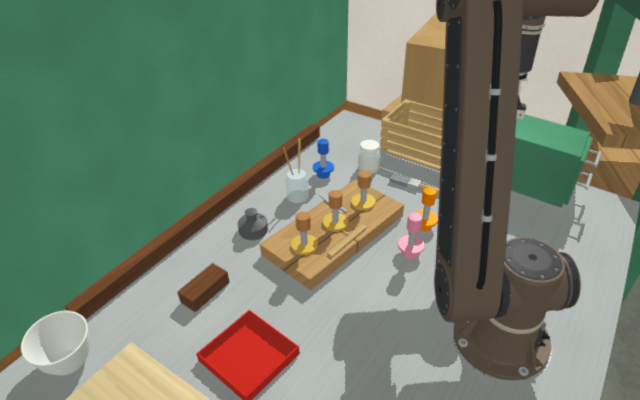

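The scene view shows the knobs at about (259,211), (309,194) and (355,179), and the tray at (427,150). The side view shows the knobs at (364,182), (335,200) and (304,222), and the tray at (248,353). The pink and orange look-alikes stand on the robot's side, and the jar with the sticks is beyond the board.

```bash
cat > h.py <<'E'
import numpy as np,cv2
from scipy.optimize import least_squares
from station import arm
def cloud(name,d,T=None):
    m=arm.camera_model(name);K=m["mtx"];h,w=d.shape
    u,v=np.meshgrid(np.arange(w),np.arange(h))
    uv=np.stack([u,v],-1).reshape(-1,1,2).astype(float)
    n=cv2.undistortPoints(uv,K,np.array([m["k1"],0,0,0.])).reshape(h,w,2)
    P=np.dstack([n*d[...,None],d,np.ones_like(d)])
    C=np.linalg.inv(m["camera_from_world"]) if T is None else T@m["mount"]
    return (P@C.T)[...,:3]
def circ(p,r,c0):
    f=least_squares(lambda c:np.hypot(p[:,0]-c[0],p[:,1]-c[1])-r,c0,loss="soft_l1",f_scale=.002)
    return f.x
E
python3 - <<'E'
from h import *
seeds={"scene":[(355,179),(309,194),(259,211)],"side":[(304,222),(335,200),(364,182)]}
for n in seeds:
    im=cv2.imread(f"pics/{n}0.png");d=np.load(f"pics/{n}0.npy");X=cloud(n,d)
    hsv=cv2.cvtColor(im,cv2.COLOR_BGR2HSV)
    for u,v in seeds[n]:
        p0=X[v,u]; M=(np.hypot(X[...,0]-p0[0],X[...,1]-p0[1])<.05)&(d>0)
        k=X[M&(X[...,2]>.115)&(X[...,2]<.150)]
        t=X[M&(X[...,2]>.153)&(X[...,2]<.162)]
        f=M&(X[...,2]>.05)&(X[...,2]<.062)&(hsv[...,1]>150)
        cam=np.linalg.inv(arm.camera_model(n)["camera_from_world"])[:2,3]
        dr=(p0[:2]-cam)/np.linalg.norm(p0[:2]-cam)
        print(n,"side fit",circ(k,.02,p0[:2]+.02*dr).round(4),len(k),"top",t.mean(0).round(4),len(t),"zmax",np.percentile(X[M][:,2],99).round(4),"flange",((X[f].min(0)+X[f].max(0))/2).round(4),np.ptp(X[f],0).round(3))
    red=((hsv[...,0]<6)|(hsv[...,0]>174))&(hsv[...,1]>200)&(d>0)
    l,lab,st,ce=cv2.connectedComponentsWithStats(red.astype(np.uint8));i=1+st[1:,4].argmax()
    for zlo,zhi in((.024,.036),(-.01,.036)):
        q=X[(lab==i)&(X[...,2]>zlo)&(X[...,2]<zhi)]
        print("tray",cv2.minAreaRect(q[:,:2].astype(np.float32)),len(q))
    r=(X[...,2]>.1)&(X[...,2]<.21)&(X[...,0]>.2)&(X[...,0]<1)&(abs(X[...,1])<.4)
    l,lab,st,ce=cv2.connectedComponentsWithStats(r.astype(np.uint8))
    for j in range(1,l):
        if st[j,4]>15: q=X[lab==j]; print("tall",ce[j].round(),q.min(0).round(3),q.max(0).round(3))
E
```

```text
scene side fit [0.5659 0.0312] 158 top [0.5679 0.0292 0.1554] 118 zmax 0.1573 flange [0.5708 0.0284 0.0546] [0.069 0.073 0.008]
scene side fit [ 0.5448 -0.097 ] 165 top [ 0.5477 -0.0987  0.1558] 127 zmax 0.1573 flange [ 0.5484 -0.0986  0.0545] [0.068 0.073 0.008]
scene side fit [ 0.5239 -0.2253] 169 top [ 0.5259 -0.2263  0.1553] 147 zmax 0.1573 flange [ 0.5281 -0.2262  0.0546] [0.068 0.071 0.008]
tray ((0.0, 0.0), (0.0, 0.0), 0.0) 0
tray ((0.5604325532913208, 0.29359254240989685), (0.03116426058113575, 0.007293309550732374), 74.39080047607422) 20
tall [247. 159.] [ 0.3   -0.168  0.1  ] [ 0.345 -0.128  0.142]
tall [355. 178.] [0.548 0.009 0.101] [0.59  0.053 0.159]
tall [206. 180.] [ 0.314 -0.297  0.1  ] [ 0.357 -0.257  0.142]
tall [309. 193.] [ 0.527 -0.119  0.101] [ 0.567 -0.079  0.16 ]
tall [259. 210.] [ 0.506 -0.246  0.1  ] [ 0.547 -0.207  0.16 ]
tall [339. 262.] [ 0.763 -0.182  0.1  ] [ 0.784 -0.165  0.194]
tall [319. 264.] [ 0.752 -0.224  0.102] [ 0.762 -0.2    0.203]
tall [267. 300.] [ 0.728 -0.358  0.1  ] [ 0.768 -0.318  0.145]
side side fit [0.5652 0.0324] 140 top [0.5634 0.0
[... 374 characters left out ...]
.3775031268596649), (0.16826868057250977, 0.17043113708496094), 83.71324920654297) 535
tray ((0.4804956316947937, 0.3771597743034363), (0.16887611150741577, 0.17146922647953033), 83.55167388916016) 4814
tall [298. 154.] [ 0.745 -0.222  0.101] [ 0.76  -0.196  0.2  ]
tall [322. 146.] [ 0.725 -0.353  0.1  ] [ 0.766 -0.311  0.141]
tall [287. 159.] [ 0.76  -0.176  0.103] [ 0.784 -0.162  0.19 ]
tall [364. 180.] [ 0.502 -0.245  0.101] [ 0.541 -0.2    0.159]
tall [429. 196.] [ 0.311 -0.292  0.1  ] [ 0.35  -0.25   0.142]
tall [335. 199.] [ 0.523 -0.118  0.101] [ 0.562 -0.073  0.159]
tall [302. 221.] [0.544 0.014 0.101] [0.583 0.057 0.159]
tall [414. 222.] [ 0.297 -0.164  0.1  ] [ 0.338 -0.122  0.142]
```

move_arm(rows="0 0 10.1 0 0 0 0.0876;0 0 10.1 0 0 0 0.0876;0 0 10.2 0 0 0 0.0876;0 0 0 -0.016 0.054 0 0.0876;0 0 0 -0.016 0.054 0 0.0876;0 0 0 -0.016 0.054 0 0.0876;0 0 0 -0.016 0.054 0 0.0876;0 0 0 -0.016 0.054 0 0.0876")

```text
t: 1.1
eef_pos: [0.3657, -0.3746, 0.2344]
ee_rot: [3.141, -0.0, 2.979]
force: [1.7, -0.3, -0.8]
width: 0.0874
gripper_force: 0.0
```

move_arm(rows="0 0 0 -0.016 0.054 0 0.0876;0 0 0 -0.016 0.054 0 0.0876;0 0 0 -0.016 0.054 0 0.0876;0 0 0 -0.016 0.054 0 0.0876;0 0 0 -0.016 0.054 0 0.0876;0 0 0 -0.016 0.054 0 0.0876;0 0 0 -0.016 0.054 0 0.0876;0 0 0 0 0 0 0.0876")

```text
t: 2.1
eef_pos: [0.5382, -0.0186, 0.2338]
ee_rot: [-3.141, -0.001, 2.982]
force: [-0.6, -0.2, 0.1]
width: 0.0879
gripper_force: 0.0
```

```bash
cat >> h.py <<'E'
from scipy.spatial.transform import Rotation as Ro
def go(p,yaw):
    s=arm.get_state();R=Ro.from_euler("xyz",s["ee_rot"]);D=R.inv()*Ro.from_euler("xyz",[np.pi,0,yaw])
    print("t",round(float(s["t"]),2),"pos",s["eef_pos"].round(4),"rot",s["ee_rot"].round(3),"F",s["force"].round(2))
    print("turn deg",np.degrees(D.as_rotvec()).round(2),"shift",R.inv().apply(np.array(p)-s["eef_pos"]).round(4))
E
python3 - <<'E'
from h import *
s=arm.get_state();T=np.eye(4);T[:3,:3]=Ro.from_euler("xyz",s["ee_rot"]).as_matrix();T[:3,3]=s["eef_pos"]
im,d=arm.grab_frame("wrist");X=cloud("wrist",d,T)
for c in([.5657,.0318],[.5447,-.0963],[.5235,-.2245]):
    M=(np.hypot(X[...,0]-c[0],X[...,1]-c[1])<.035)&(d>0)
    t=X[M&(X[...,2]>.15)&(X[...,2]<.165)]
    k=X[M&(X[...,2]>.11)&(X[...,2]<.15)]
    if len(t)>20: print("top",((t.min(0)+t.max(0))/2).round(4),np.ptp(t,0).round(3),circ(k,.02,np.array(c)),len(k))
go([.5657,.0318,.123],-np.pi-.163)
E
```

```text
top [0.5646 0.0319 0.1541] [0.04  0.039 0.008] [0.56502121 0.03216229] 632
top [ 0.542 -0.095  0.154] [0.036 0.039 0.008] [ 0.54404307 -0.09592293] 728
top [ 0.5183 -0.223   0.154 ] [0.03  0.04  0.008] [ 0.5229966  -0.22453199] 1353
t 2.15 pos [ 0.5373 -0.02    0.2338] rot [-3.141e+00 -1.000e-03  2.982e+00] F [-0.34 -0.16  0.41]
turn deg [-0.03 -0.07  0.17] shift [-0.0199  0.0557  0.1108]
```

move_arm(rows="0 0 0.2 -0.0195 0.0557 0 0.0876;0 0 0 0 0 0.03 0.0876;0 0 0 0 0 0.03 0.0876;0 0 0 0 0 0 0.0876;0 0 0 0 0 0 0.0876")

```text
t: 2.78
eef_pos: [0.5659, 0.0296, 0.1758]
ee_rot: [3.142, 0.001, 2.975]
force: [0.8, -0.2, 1.2]
width: 0.0873
gripper_force: 0.0
```

```bash
python3 - <<'E'
from h import *
go([.5652,.0320,.123],-np.pi-.163)
E
```

```text
t 2.77 pos [0.5659 0.0296 0.1758] rot [3.142e+00 1.000e-03 2.975e+00] F [ 0.78 -0.23  1.2 ]
turn deg [ 0.    0.06 -0.22] shift [0.0011 0.0023 0.0528]
```

move_arm(rows="0 0 0 0.001 0.0023 0.02 0.0876;0 0 0 0 0 0.02 0.0876;0 0 0 0 0 0.0125 0.0876;0 0 0 0 0 0 0.0876;0 0 0 0 0 0 0.0876")

```text
t: 3.4
eef_pos: [0.5655, 0.0327, 0.1231]
ee_rot: [3.141, 0.001, 2.975]
force: [0.9, 0.4, -0.2]
width: 0.0877
gripper_force: 0.0
```

move_arm(rows="0 0 0 0 0 0 0.034;0 0 0 0 0 0 0.034;0 0 0 0 0 0 0.034;0 0 0 0 0 0 0.034;0 0 0 0 0 0 0.034;0 0 0 0 0 0 0.034;0 0 0 0 0 0 0.034;0 0 0 0 0 0 0.034", squeeze=45)

```text
t: 4.4
eef_pos: [0.5647, 0.0325, 0.122]
ee_rot: [-3.141, -0.0, 2.975]
force: [-0.3, -2.3, -0.4]
width: 0.0394
gripper_force: 45.0
```

move_arm(rows="0 0 0 0 0 -0.0005 0.034;0 0 0 0 0 -0.0005 0.034;0 0 0 0 0 -0.0005 0.034;0 0 0 0 0 -0.0005 0.034;0 0 0 0 0 -0.0005 0.034;0 0 0 0 0 0 0.034")

```text
t: 5.15
eef_pos: [0.5646, 0.0328, 0.1243]
ee_rot: [-3.142, -0.001, 2.975]
force: [-0.1, 0.3, -7.3]
width: 0.0392
gripper_force: 44.9
```

```bash
python3 -c "
from station import arm
for i in range(3): s=arm.get_state();print(s['t'],s['force'].round(2),s['eef_pos'].round(4),s['joint_efforts'].round(1))"
```

```text
5.15 [-0.06  0.27 -7.33] [0.5646 0.0328 0.1243] [ -0.3 -51.2  27.1   7.2  -0.3  -0. ]
5.15 [-0.06  0.27 -7.33] [0.5646 0.0328 0.1243] [ -0.3 -51.2  27.1   7.2  -0.3  -0. ]
5.15 [-0.06  0.27 -7.33] [0.5646 0.0328 0.1243] [ -0.3 -51.2  27.1   7.2  -0.3  -0. ]
```

move_arm(rows="0 0 0 0 0 -0.0005 0.034;0 0 0 0 0 -0.0005 0.034;0 0 0 0 0 -0.0005 0.034;0 0 0 0 0 -0.0005 0.034;0 0 0 0 0 0 0.034")

```text
t: 5.78
eef_pos: [0.5646, 0.0327, 0.1264]
ee_rot: [-3.142, -0.0, 2.975]
force: [0.1, 1.4, -9.9]
width: 0.04
gripper_force: 44.9
```

move_arm(rows="0 0 0 0 0 -0.0005 0.034;0 0 0 0 0 -0.0005 0.034;0 0 0 0 0 -0.0005 0.034;0 0 0 0 0 -0.0005 0.034;0 0 0 0 0 -0.0005 0.034;0 0 0 0 0 -0.0005 0.034;0 0 0 0 0 0 0.034")

```text
t: 6.65
eef_pos: [0.5646, 0.0327, 0.1294]
ee_rot: [-3.141, -0.0, 2.975]
force: [0.7, 0.6, -13.6]
width: 0.0395
gripper_force: 44.9
```

move_arm(rows="0 0 0 0 0 -0.0005 0.034;0 0 0 0 0 -0.0005 0.034;0 0 0 0 0 -0.0005 0.034;0 0 0 0 0 -0.0005 0.034;0 0 0 0 0 0 0.034")

```text
t: 7.28
eef_pos: [0.5646, 0.0327, 0.1314]
ee_rot: [-3.141, -0.0, 2.975]
force: [0.6, 1.1, -16.8]
width: 0.0391
gripper_force: 44.9
```

move_arm(rows="0 0 0 0 0 0 0.034;0 0 0 0 0 0 0.034;0 0 0 0 0 0 0.034;0 0 0 0 0 0 0.034;0 0 0 0 0 0 0.034;0 0 0 0 0 0 0.034;0 0 0 0 0 0 0.034;0 0 0 0 0 0 0.034")

```text
t: 8.28
eef_pos: [0.5647, 0.0327, 0.1315]
ee_rot: [-3.141, -0.0, 2.975]
force: [-0.8, 1.3, -16.8]
width: 0.0394
gripper_force: 44.9
```

move_arm(rows="0 0 0 0 0 0.0015 0.034;0 0 0 0 0 0.0015 0.034;0 0 0 0 0 0.0015 0.034;0 0 0 0 0 0.0015 0.034;0 0 0 0 0 0.0015 0.034;0 0 0 0 0 0.0015 0.034;0 0 0 0 0 0.0003 0.034;0 0 0 0 0 0 0.034")

```text
t: 9.28
eef_pos: [0.5659, 0.0329, 0.1231]
ee_rot: [3.141, 0.002, 2.976]
force: [0.1, 0.3, -3.5]
width: 0.0397
gripper_force: 44.9
```

move_arm(rows="0 0 0 0 0 0.0006 0.034;0 0 0 0 0 0.0004 0.034;0 0 0 0 0 0 0.034")

```text
t: 9.65
eef_pos: [0.5655, 0.0328, 0.122]
ee_rot: [3.141, 0.001, 2.976]
force: [0.4, -0.3, 1.6]
width: 0.0395
gripper_force: 45.0
```

move_arm(rows="0 0 0 0 0 0 0.0876;0 0 0 0 0 0 0.0876;0 0 0 0 0 0 0.0876;0 0 0 0 0 0 0.0876;0 0 0 0 0 -0.025 0.0876;0 0 0 0 0 -0.025 0.0876;0 0 0 0 0 0 0.0876")

```text
t: 10.52
eef_pos: [0.5661, 0.0331, 0.1733]
ee_rot: [3.14, 0.003, 2.976]
force: [0.3, 0.2, -0.7]
width: 0.0874
gripper_force: 0.0
```

```bash
python3 - <<'E'
from h import *
go([.5442,-.0960,.173],-np.pi-.163)
E
```

```text
t 10.53 pos [0.5661 0.0331 0.1733] rot [3.140e+00 3.000e-03 2.976e+00] F [ 0.33  0.2  -0.74]
turn deg [ 0.09  0.2  -0.17] shift [ 2.000e-04 -1.309e-01  1.000e-04]
```

move_arm(rows="0 0 0 0 -0.044 0 0.0876;0 0 0 0 -0.044 0 0.0876;0 0 0 0 -0.042 0 0.0876;0 0 0 0 0 0 0.0876;0 0 0 0 0 0 0.0876")

```text
t: 11.15
eef_pos: [0.5431, -0.0956, 0.1708]
ee_rot: [-3.142, -0.001, 2.974]
force: [-0.9, 0.2, 0.1]
width: 0.0879
gripper_force: 0.0
```

```bash
python3 - <<'E'
from h import *
go([.5442,-.0958,.123],-np.pi-.163)
E
```

```text
t 11.15 pos [ 0.5431 -0.0956  0.1708] rot [-3.142e+00 -1.000e-03  2.974e+00] F [-0.92  0.22  0.13]
turn deg [-0.   -0.03 -0.24] shift [-0.0012 -0.      0.0478]
```

move_arm(rows="0 0 -0.2 -0.001 0 0.02 0.0876;0 0 0 0 0 0.02 0.0876;0 0 0 0 0 0.008 0.0876;0 0 0 0 0 0 0.0876;0 0 0 0 0 0 0.034;0 0 0 0 0 0 0.034;0 0 0 0 0 0 0.034;0 0 0 0 0 0 0.034")

```text
t: 12.15
eef_pos: [0.5444, -0.0957, 0.1235]
ee_rot: [3.141, 0.0, 2.979]
force: [-0.0, -0.4, 0.1]
width: 0.0531
gripper_force: 0.0
```

move_arm(rows="0 0 0 0 0 0 0.034;0 0 0 0 0 0 0.034;0 0 0 0 0 0 0.034")

```text
t: 12.52
eef_pos: [0.5442, -0.0958, 0.1233]
ee_rot: [-3.141, -0.0, 2.979]
force: [-0.2, -1.7, 0.8]
width: 0.0396
gripper_force: 44.9
```

move_arm(rows="0 0 0 0 0 -0.0005 0.034;0 0 0 0 0 -0.0005 0.034;0 0 0 0 0 -0.0005 0.034;0 0 0 0 0 -0.0005 0.034;0 0 0 0 0 -0.0005 0.034;0 0 0 0 0 -0.0005 0.034;0 0 0 0 0 0 0.034")

```text
t: 13.4
eef_pos: [0.5443, -0.0957, 0.1263]
ee_rot: [3.142, 0.0, 2.979]
force: [0.4, 0.7, -2.2]
width: 0.0395
gripper_force: 44.9
```

move_arm(rows="0 0 0 0 0 -0.0005 0.034;0 0 0 0 0 -0.0005 0.034;0 0 0 0 0 -0.0005 0.034;0 0 0 0 0 -0.0005 0.034;0 0 0 0 0 0 0.034")

```text
t: 14.02
eef_pos: [0.5443, -0.0957, 0.1283]
ee_rot: [3.142, 0.0, 2.979]
force: [0.5, 0.3, -2.4]
width: 0.0395
gripper_force: 44.9
```

move_arm(rows="0 0 0 0 0 -0.001 0.034;0 0 0 0 0 -0.001 0.034;0 0 0 0 0 -0.002 0.034;0 0 0 0 0 -0.002 0.034;0 0 0 0 0 -0.003 0.034;0 0 0 0 0 -0.003 0.034;0 0 0 0 0 -0.003 0.034;0 0 0 0 0 0 0.034")

```text
t: 15.02
eef_pos: [0.5445, -0.0957, 0.1436]
ee_rot: [3.141, 0.001, 2.979]
force: [0.2, -0.1, -3.4]
width: 0.0393
gripper_force: 44.9
```

move_arm(rows="0 0 0 0 0 -0.005 0.034;0 0 0 0 0 -0.01 0.034;0 0 0 0 0 -0.02 0.034;0 0 0 0 0 -0.025 0.034;0 0 0 0 0 -0.03 0.034;0 0 0 0 0 -0.03 0.034;0 0 0 0 0 -0.02 0.034;0 0 0 0 0 0 0.034")

```text
t: 16.02
eef_pos: [0.5451, -0.0956, 0.2854]
ee_rot: [3.141, 0.004, 2.979]
force: [0.0, -0.0, -3.2]
width: 0.0393
gripper_force: 44.9
```

```bash
python3 - <<'E'
from h import *
go([.4805,.377,.29],-np.pi-.163)
print(arm.get_state()['q'].round(3))
im,d=arm.grab_frame("side");cv2.imwrite("pics/side1.png",im)
E
```

```text
t 16.02 pos [ 0.5451 -0.0956  0.2854] rot [3.141 0.004 2.979] F [ 0.04 -0.04 -3.16]
turn deg [0.06 0.22 0.02] shift [ 0.1403  0.4559 -0.0047]
[ 0.18   0.126 -0.181  0.    -1.26  -1.914]
```

View pics/side1.png

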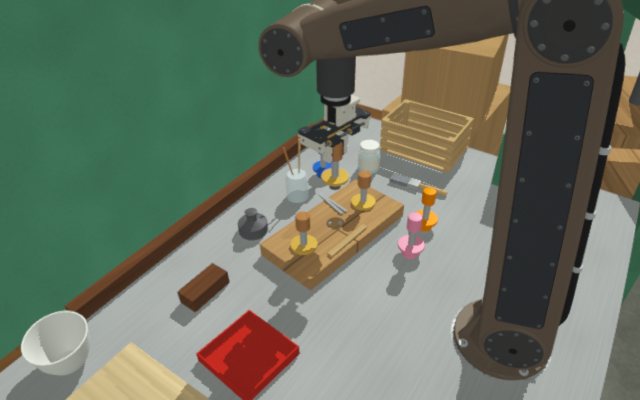

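move_arm(rows="0 0 0 0.006 0.02 0 0.034;0 0 0 0.012 0.04 0 0.034;0 0 0 0.015 0.05 0 0.034;0 0 0 0.015 0.05 0 0.034;0 0 0 0.015 0.05 0 0.034;0 0 0 0.015 0.05 0 0.034;0 0 0 0.015 0.05 0 0.034;0 0 0 0.015 0.05 0 0.034")

```text
t: 17.08
eef_pos: [0.4951, 0.2784, 0.2819]
ee_rot: [-3.14, -0.001, 2.979]
force: [0.5, -0.2, -2.3]
width: 0.039
gripper_force: 44.9
```

move_arm(rows="0 0 0 0.015 0.045 0 0.034;0 0 0 0.01 0.03 0 0.034;0 0 0 0.005 0.015 0 0.034;0 0 0 0 0 0 0.034;0 0 0 0 0 0 0.034")

```text
t: 17.7
eef_pos: [0.481, 0.3698, 0.2828]
ee_rot: [-3.141, -0.0, 2.978]
force: [0.7, -0.0, -3.3]
width: 0.0395
gripper_force: 44.9
```

```bash
python3 - <<'E'
from h import *
go([.4805,.377,.111],-np.pi-.163)
print(arm.get_state()['q'].round(3))
E
```

```text
t 17.7 pos [0.481  0.3698 0.2828] rot [-3.141 -0.     2.978] F [ 0.75 -0.01 -3.34]
turn deg [-0.05 -0.03 -0.02] shift [0.0016 0.0071 0.1718]
[ 0.977  0.221 -0.07  -0.    -1.281 -2.711]
```

move_arm(rows="0 0 0 0.001 0.007 0.02 0.034;0 0 0 0 0 0.04 0.034;0 0 0 0 0 0.04 0.034;0 0 0 0 0 0.03 0.034;0 0 0 0 0 0.02 0.034;0 0 0 0 0 0.01 0.034;0 0 0 0 0 0.005 0.034;0 0 0 0 0 0 0.034")

```text
t: 18.7
eef_pos: [0.4815, 0.3778, 0.1188]
ee_rot: [3.141, 0.0, 2.979]
force: [-0.1, 0.1, -2.5]
width: 0.0397
gripper_force: 44.9
```

move_arm(rows="0 0 0 0 0 0.001 0.034;0 0 0 0 0 0.001 0.034;0 0 0 0 0 0.001 0.034;0 0 0 0 0 0.001 0.034;0 0 0 0 0 0 0.034")

```text
t: 19.32
eef_pos: [0.4812, 0.3778, 0.1142]
ee_rot: [-3.141, -0.0, 2.979]
force: [-0.4, -0.0, -2.5]
width: 0.0391
gripper_force: 44.9
```

move_arm(rows="0 0 0 0 0 0.001 0.034;0 0 0 0 0 0.001 0.034;0 0 0 0 0 0.0005 0.034;0 0 0 0 0 0 0.034")

```text
t: 19.82
eef_pos: [0.4812, 0.3778, 0.1117]
ee_rot: [-3.141, -0.0, 2.979]
force: [0.4, -0.1, -3.3]
width: 0.0393
gripper_force: 44.9
```

move_arm(rows="0 0 0 0 0 0.0005 0.034;0 0 0 0 0 0.0005 0.034;0 0 0 0 0 0 0.034")

```text
t: 20.2
eef_pos: [0.4813, 0.3779, 0.1111]
ee_rot: [3.141, 0.0, 2.979]
force: [-0.6, -0.5, 0.8]
width: 0.0391
gripper_force: 44.9
```

move_arm(rows="0 0 0 0 0 0 0.0876;0 0 0 0 0 0 0.0876;0 0 0 0 0 0 0.0876;0 0 0 0 0 0 0.0876;0 0 0 0 0 -0.02 0.0876;0 0 0 0 0 -0.04 0.0876;0 0 0 0 0 -0.05 0.0876;0 0 0 0 0 0 0.0876")

```text
t: 21.2
eef_pos: [0.4829, 0.3795, 0.2256]
ee_rot: [3.135, 0.004, 2.979]
force: [0.3, 0.4, -1.2]
width: 0.0872
gripper_force: 0.0
```

move_arm(rows="0 0 0 -0.012 -0.05 0 0.0876;0 0 0 -0.012 -0.05 0 0.0876;0 0 0 -0.012 -0.05 0 0.0876;0 0 0 -0.012 -0.05 0 0.0876;0 0 0 -0.012 -0.05 0 0.0876;0 0 0 -0.012 -0.05 0 0.0876;0 0 0 -0.012 -0.05 0 0.0876;0 0 0 -0.012 -0.05 0 0.0876")

```text
t: 22.2
eef_pos: [0.5108, -0.034, 0.2205]
ee_rot: [3.141, -0.0, 2.979]
force: [0.8, -0.6, 0.5]
width: 0.0879
gripper_force: 0.0
```

move_arm(rows="0 0 0 -0.012 -0.05 0 0.0876;0 0 0 -0.012 -0.05 0 0.0876;0 0 0 -0.012 -0.05 0 0.0876;0 0 0 0 -0.03 0 0.0876;0 0 0 0 0 0 0.0876;0 0 0 0 0 0 0.0876")

```text
t: 22.95
eef_pos: [0.5172, -0.2157, 0.2203]
ee_rot: [3.141, -0.001, 2.978]
force: [0.3, 0.1, -0.1]
width: 0.0878
gripper_force: 0.0
```

```bash
python3 - <<'E'
from h import *
go([.5230,-.2242,.123],-np.pi-.163)
im,d=arm.grab_frame("side");cv2.imwrite("pics/side2.png",im)
E
```

```text
t 22.95 pos [ 0.5172 -0.2157  0.2203] rot [ 3.141e+00 -1.000e-03  2.978e+00] F [ 0.29  0.11 -0.09]
turn deg [ 0.01 -0.03 -0.02] shift [-0.0071 -0.0074  0.0973]
```

View pics/side2.png

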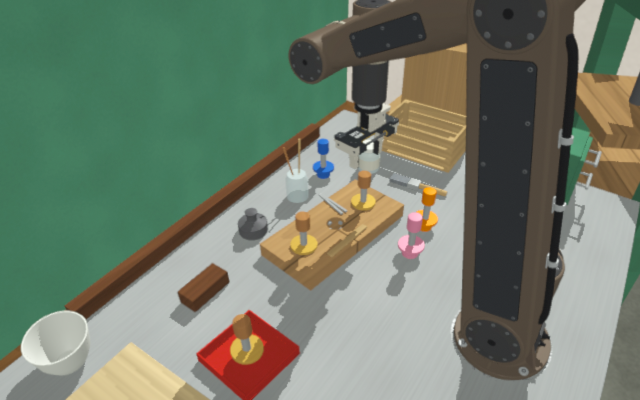

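The worn post stands in the tray at about (245,340), and the left post looks seated at (303,230). Next is the right post.

move_arm(rows="0 0 0 -0.007 -0.0074 0.02 0.0876;0 0 0 0 0 0.025 0.0876;0 0 0 0 0 0 0.0876;0 0 0 0 0 0 0.0876")

```text
t: 23.5
eef_pos: [0.5238, -0.2239, 0.1768]
ee_rot: [-3.141, 0.001, 2.98]
force: [0.4, 0.6, -0.3]
width: 0.0876
gripper_force: 0.0
```

```bash
python3 - <<'E'
from h import *
go([.5230,-.2242,.123],-np.pi-.163)
E
```

```text
t 23.5 pos [ 0.5238 -0.2239  0.1768] rot [-3.141e+00  1.000e-03  2.980e+00] F [ 0.43  0.6  -0.3 ]
turn deg [-0.02  0.06  0.09] shift [ 0.0008 -0.0004  0.0538]
```

move_arm(rows="0 0 0 0.0005 0 0.02 0.0876;0 0 0 0 0 0.02 0.0876;0 0 0 0 0 0.0135 0.0876;0 0 0 0 0 0 0.0876;0 0 0 0 0 0 0.034;0 0 0 0 0 0 0.034;0 0 0 0 0 0 0.034;0 0 0 0 0 0 0.034")

```text
t: 24.5
eef_pos: [0.5228, -0.2243, 0.1225]
ee_rot: [3.142, 0.0, 2.979]
force: [-0.5, 0.3, -0.4]
width: 0.0529
gripper_force: 0.0
```

move_arm(rows="0 0 0 0 0 0 0.034;0 0 0 0 0 0 0.034;0 0 0 0 0 0 0.034;0 0 0 0 0 0 0.034")

```text
t: 25.0
eef_pos: [0.5226, -0.2244, 0.1223]
ee_rot: [-3.141, -0.0, 2.979]
force: [-0.4, -1.5, 0.5]
width: 0.0394
gripper_force: 45.0
```

move_arm(rows="0 0 0 0 0 -0.0005 0.034;0 0 0 0 0 -0.0005 0.034;0 0 0 0 0 -0.0005 0.034;0 0 0 0 0 -0.0005 0.034;0 0 0 0 0 -0.0005 0.034;0 0 0 0 0 0 0.034")

```text
t: 25.75
eef_pos: [0.5223, -0.2241, 0.1244]
ee_rot: [3.141, -0.001, 2.979]
force: [0.9, 0.3, -7.0]
width: 0.0393
gripper_force: 45.0
```

move_arm(rows="0 0 0 0 0 -0.0005 0.034;0 0 0 0 0 -0.0005 0.034;0 0 0 0 0 -0.0005 0.034;0 0 0 0 0 -0.0005 0.034;0 0 0 0 0 0 0.034")

```text
t: 26.38
eef_pos: [0.5224, -0.2241, 0.1265]
ee_rot: [3.141, -0.001, 2.979]
force: [0.2, 0.7, -12.0]
width: 0.0394
gripper_force: 45.0
```

move_arm(rows="0 0 0 0 0 -0.0005 0.034;0 0 0 0 0 -0.0005 0.034;0 0 0 0 0 -0.0005 0.034;0 0 0 0 0 -0.0003 0.034;0 0 0 0 0 0 0.034")

```text
t: 27.0
eef_pos: [0.5223, -0.2241, 0.1283]
ee_rot: [3.141, -0.001, 2.979]
force: [0.2, 0.3, -15.7]
width: 0.0395
gripper_force: 45.0
```

move_arm(rows="0 0 0 0 0 0 0.034;0 0 0 0 0 0 0.034;0 0 0 0 0 0 0.034;0 0 0 0 0 0 0.034;0 0 0 0 0 0 0.034;0 0 0 0 0 0 0.034;0 0 0 0 0 0 0.034;0 0 0 0 0 0 0.034")

```text
t: 28.0
eef_pos: [0.5225, -0.2242, 0.1285]
ee_rot: [3.142, -0.0, 2.979]
force: [-0.7, 1.6, -17.2]
width: 0.0392
gripper_force: 45.0
```

move_arm(rows="0 0 0 0 0 0.001 0.034;0 0 0 0 0 0.001 0.034;0 0 0 0 0 0.001 0.034;0 0 0 0 0 0.001 0.034;0 0 0 0 0 0.001 0.034;0 0 0 0 0 0.0008 0.034;0 0 0 0 0 0.0002 0.034;0 0 0 0 0 0 0.034")

```text
t: 29.0
eef_pos: [0.5239, -0.2246, 0.1235]
ee_rot: [-3.141, 0.003, 2.979]
force: [-0.4, 0.0, -3.1]
width: 0.0397
gripper_force: 45.0
```

move_arm(rows="0 0 0 0 0 0.0005 0.034;0 0 0 0 0 0.0005 0.034;0 0 0 0 0 0 0.034")

```text
t: 29.38
eef_pos: [0.5233, -0.2244, 0.1222]
ee_rot: [-3.141, 0.001, 2.979]
force: [0.3, 0.2, 0.6]
width: 0.0392
gripper_force: 45.0
```

move_arm(rows="0 0 0 0 0 0 0.0876;0 0 0 0 0 0 0.0876;0 0 0 0 0 0 0.0876;0 0 0 0 0 0 0.0876;0 0 0 0 0 -0.025 0.0876;0 0 0 0 0 -0.05 0.0876;0 0 0 0 0 -0.05 0.0876;0 0 0 0 0 0 0.0876")

```text
t: 30.38
eef_pos: [0.5248, -0.2248, 0.2512]
ee_rot: [-3.141, 0.008, 2.979]
force: [-0.4, 0.3, -1.8]
width: 0.0878
gripper_force: 0.0
```

```bash
python3 - <<'E'
from h import *
go([.5230,-.2242,.123],-np.pi-.163)
for n in("scene","side"):
    im,d=arm.grab_frame(n);cv2.imwrite(f"pics/{n}3.png",im);X=cloud(n,d)
    for c in([.565,.032],[.523,-.2243],[.481,.378]):
        M=(np.hypot(X[...,0]-c[0],X[...,1]-c[1])<.03)&(d>0)&(X[...,2]<.18)
        Z=X[M];zt=np.percentile(Z[:,2],98)
        k=Z[(Z[:,2]>zt-.04)&(Z[:,2]<zt-.005)];lo=Z[(Z[:,2]>zt-.08)&(Z[:,2]<zt-.05)]
        print(n,"ztop",zt.round(4),"knob",circ(k,.02,np.array(c)).round(4),"shaft",circ(lo,.01,np.array(c)).round(4) if len(lo)>10 else 0)
E
```

```text
t 30.38 pos [ 0.5248 -0.2248  0.2512] rot [-3.141  0.008  2.979] F [-0.38  0.34 -1.79]
turn deg [-0.02  0.46  0.04] shift [0.003  0.0004 0.1282]
scene ztop 0.1569 knob [0.5668 0.0323] shaft [0.5669 0.0318]
scene ztop 0.1576 knob [ 0.5246 -0.2249] shaft [ 0.5248 -0.2254]
scene ztop 0.1454 knob [0.4825 0.3775] shaft [0.4827 0.3774]
side ztop 0.157 knob [0.5662 0.0332] shaft [0.5659 0.0336]
side ztop 0.1569 knob [ 0.5238 -0.2239] shaft [ 0.5238 -0.2233]
side ztop 0.1453 knob [0.4806 0.3774] shaft [0.4813 0.3777]
```

View pics/scene3.png

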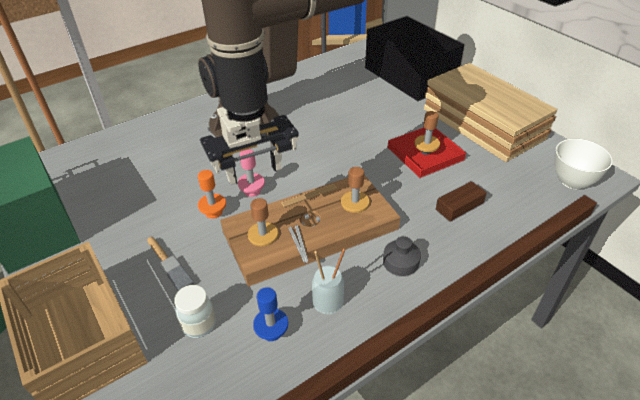

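The two sound posts are seated at (259,220) and (355,188). The worn post is upright in the tray at (428,135), the gripper is clear, and everything else looks undisturbed.

```bash
python3 -c "
from station import arm
print(arm.job_done())"
```

```text
the job is handed in; nothing more can be done
None
```

The job is handed in, though no verdict came back: the left and right posts held about 17 N for a second and are seated again, and the worn middle post came out and stands upright in the red tray.

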